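# Prop open the lid of the garlic keeper

## Task

Prop open the lid of the wooden garlic keeper so that it airs: lay the lid right back and let go of it, flip the steel stay up past upright against its stop, then take hold of the lid again and lower it gently, without pressing hard; keep hold of it until you feel it rest on the tip of the stay, and only then let go. Leave the mug, the salt box and the jar where they stand.

Things in the scene. Friction and masses are not known exactly. Their poses are not given: they have to be found in the camera images.
- chest: the garlic keeper, a fixed wooden box 180 (x) x 220 (y) x 85 mm high, 8 mm walls; origin at the centre of its underside, own z up. Its lid is hinged on the +x rim and opens from the -x side (the front), where the handle is. It stands with its front turned roughly to the robot's right (world -y) and its +y side roughly towards the robot. Two garlic bulbs (60 mm) lie in its rear part
- lid_angle (a joint): angle of the lid: 0 shut, 1.57 upright, 1.95 laid right back on its stop. Past about 1.6 it stays back by itself; below that it falls shut by its weight (about 0.37 kg, varies) with hardly any friction
- lid: the wooden lid panel, 182 x 224 x 10 mm, with the handle; origin on the hinge line in the middle, at the panel's underside; the panel reaches along its own -x; own z is normal to it, upwards when shut
- handle_bar (a point): middle of the lid's handle, a round steel bar of 12 mm diameter parallel to the hinge (own y), 86 mm long between bends, in the plane of the panel and 43 mm beyond its front edge, so there is a 37 mm gap between bar and panel. 225 mm from the hinge line. It can be held from above at any lid angle, with one finger before and one behind it, and turns in the grasp
- hinge_line (a point): middle of the lid's hinge line, 85 mm above the counter; axes as the chest's; the hinge runs along y. A wall shelf overhangs the back of the counter from 0.62 m ahead of the robot, 0.44 m above it
- stay_angle (a joint): angle of the stay: 0 lying on the divider, 1.57 upright, 1.71 on its stop, leaning just past upright. The pivot is slightly stiff (about 0.09 N m), so the stay remains wherever it is left; it can be pinched and lifted, or pushed over with shut fingers
- stay: the stay, a round steel tube of 12 mm diameter with a thinner inner rod ending in a slippery 14 mm plastic ball; origin at its pivot, own y along it to the tip. The rod is set to another length each time and cannot be shifted by hand: the ball's centre is 102 to 160 mm from the pivot, so the lid comes to rest on it anywhere between about 0.78 and 1.05 rad
- stay_grip (a point): a point on the axis of the stay's tube, 60 mm from its pivot; the tube can be pinched here along the chest's x. The tube runs to 94 mm from the pivot
- stay_pivot (a point): pivot of the stay, at x -5, y -70 mm of the chest, 70 mm above the counter. The stay turns about the chest's x axis: lying, it points to the chest's +y; it rises to +z. It lies above a divider (8 mm thick, its top 58 mm above the counter); 73 mm of empty trough are in front of the divider, 83 mm of space behind it
- mug_mid (a point): centre of a white mug, 86 mm high, 83 mm wide, a bystander
- salt_box_mid (a point): centre of a cardboard salt box, 45 x 63 x 112 mm, a bystander
- jar_mid (a point): centre of a glass clip jar, 86 mm wide, 147 mm high, a bystander

How it is judged:
By the outcome, as a careful person would: the job done as asked, in the order asked, and still so for the second after the job is handed in, with the robot touching nothing.
It also fails if it takes over 72 s, if anything falls off the work surface, if the arm or the gripper's body presses on something with over 40 N, if the wrist force passes 120 N, or if a joint passes its speed limit or range.

## Robot

A 7-joint arm with a two-finger parallel gripper is mounted at the origin on a cart in front of the work surface, level with it; the furniture and walls round the work are solid. World frame = base frame: x ahead of the robot, y to its left, z up, the work surface at z = 0. Lengths are in m, angles in rad, forces in N, time in s.
With the tool pointing down it reaches from about 0.35 to 0.9 m from the base axis. Payload 8.1 kg.
Tool frame: the origin (TCP) lies on the mounting face of the last link; the fingertips stand 178 mm ahead of it and the grasp point (between the pads) lies 159 mm ahead of it; z points along the fingers, y is the line along which they close (so a half turn about z gives the same grasp; the last joint's range is limited). The gripper opens to 92 mm and grips with 3 to 60 N. Pads are 19 mm wide; open, the fingers measure 130 mm over their backs; the gripper's body (75 mm by 190 mm) begins 47 mm behind the grasp point.
Start: joints at [1.213, 0.434, 0.025, 1.573, -0.012, 1.134, -0.075], TCP at [0.158, -0.605, 0.405] pointing down, gripper open.
Joint ranges: [-2.62, 2.62], [-0.44, 2.09], [-1.27, 1.32], [0.08, 2.57], [-1.32, 4.46], [0.12, 2], [-2.74, 2.74]. Speed limits (rad/s): [2.22, 2.22, 3.01, 3.01, 3.14, 3.14, 3.14].

## Interface

Orientations are given as [roll, pitch, yaw] about the fixed x, y, z axes, in that order (R = Rz(yaw) Ry(pitch) Rx(roll)).
In Python, from plant import * gives the robot as it stands.
- The arm moves only by the tool step_arm, never from a script. Its argument "plan" is a list of rows, each an object of numbers: "dx", "dy", "dz": the shift along the tool's x, y, z each as a share of 0.2 m, from -1 to 1; "wx", "wy", "wz": the turn, a rotation vector about the tool's x, y, z each as a share of 45 degrees, from -1 to 1. In form: [{"dx": .., "dy": .., "dz": .., "wx": .., "wy": .., "wz": ..}, ...]. A call has 1 to 5 rows; each row is the pose to reach, as a shift and turn from the pose commanded when the call began, along the tool's axes at that moment; what a row does not reach only later rows make up. A row lasts 1/12 s, in which the tool goes at most 41.7 mm and 7.16 degrees, less where a joint would pass 70% of its speed; a pose out of reach is approached as far as the arm can. A call with a number of a shift or a turn outside -1 to 1 is refused whole. A call with a gripper value outside its range is refused whole. "fingers" is the opening, from -1 (shut) to 1 (fully open), set as the call begins (left out, the last holds). The fingers move at their own pace and stop on an object; the grip force is fixed at half the most. Time passes only in rows, so rows that repeat a pose let the fingers close. It gives the time, the measured TCP pose, the force, the opening and the grip force at its end, in the units of the state.
- read_state(): the state, without advancing time (a new reading comes with each control period).
- capture(name): name is "side" or "top"; returns (picture, depth): 384x512x3 uint8, red, green, blue; 384x512 float32, m along the optical axis (not along the pixel's ray), 0 where there is no reading.
- camera_model(name): a dict with "vertical_fov" (degrees; the focal length in pixels is half the picture's height over the tangent of half this angle, whatever the lens; pixels are square), "cx", "cy" (the principal point, pixels), "cam_to_world" (4x4, takes a point from camera to world coordinates). Camera axes: x right, y down, z forward; pixel columns grow to the right and rows downward; lengths in m; the calibration is good to about 2 mm. A picture is of the moment at which its call begins. camera_model takes no time and is no camera call.
- hand_in(): hands the job in; it is judged then, once.
Trained networks look in the newest picture that a camera, given by its name, has taken for a name from the list of things; names that differ only in an ending like _2 or _b are one class to them, and where a whole thing is asked for, a point or a joint stands for the part that bears it (a point fixed in the world has none). Each returns a list of dicts, best first, with "p" (0 to 1); they miss things now and then, are a little off and sometimes report something else, mostly with a low value. They report only what shows in the picture. A call takes as long as a camera call.
- regions_of(name, camera): "pixels" (384x512 bool, what is visible of it) and "point" ([column, row] in pixels, amid what is visible of it).
- pinpoint(name, camera): "point" ([column, row] in pixels: a listed point, or the origin of a listed thing).
The state is a dict: "clock": time; "joint_positions": joint angles; "joint_velocities": joint speeds; "joint_efforts": joint torques, N m; "position": TCP position; "tool_rot": TCP orientation; "ft_force": force on the tool from outside, world axes, zero at the start; "torque": the same for the moment, N m; "opening": opening from 0.0 (shut) to 1.0 (fully open); "grasp_force": force on a finger pad.
Only numpy, scipy, OpenCV 4.12 (cv2) and the standard library are available. Lean on these libraries where they do the work, as an engineer would, in place of code of your own. Each camera call takes 0.05 s, during which the arm holds its last target. There are 200 camera calls.

## Working session

There is one attempt and no reset: what is moved stays moved. The work goes in short steps, Python scripts to look and compute and a tool call to move; the robot and the scene stay as the last step left them, time stands still between calls to the robot, and variables do not carry over. Pictures are saved under pics/ and viewed, at most 10 in all, crops included, and the job is handed in when it is done.

Besides the shell and the picture viewer there is one more tool, called after "Call:" as a command line: name --argument value ..., lists and objects as JSON in quotes. step_arm: Moves the arm, as the interface text tells. Shift numbers are shares of 0.2 m and turn numbers shares of 45 degrees, none past 1 either way. Its arguments: {"type":"object","properties":{"plan":{"type":"array","items":{"type":"object","properties":{"dx":{"type":"number"},"dy":{"type":"number"},"dz":{"type":"number"},"wx":{"type":"number"},"wy":{"type":"number"},"wz":{"type":"number"}}}},"fingers":{"type":"number"}},"required":["plan"]}

```bash
mkdir -p pics; ls
cat > h.py <<'E'
from plant import *
import numpy as np, cv2
from scipy.spatial.transform import Rotation as R
def cam(n):
    m=camera_model(n); f=192/np.tan(np.radians(m["vertical_fov"])/2); return f,m["cx"],m["cy"],np.array(m["cam_to_world"])
def ray(n,p):
    f,cx,cy,T=cam(n); d=T[:3,:3]@np.array([(p[0]-cx)/f,(p[1]-cy)/f,1]); return T[:3,3],d
def at_depth(n,p,z):
    o,d=ray(n,p); return o+d*z
def tri(pa,pb,na="side",nb="top"):
    o1,d1=ray(na,pa);o2,d2=ray(nb,pb)
    s=np.linalg.lstsq(np.c_[d1,-d2],o2-o1,rcond=None)[0]
    a,b=o1+d1*s[0],o2+d2*s[1]; return (a+b)/2,np.linalg.norm(a-b)
def cloud(n,dep):
    f,cx,cy,T=cam(n); v,u=np.mgrid[:384,:512]; P=np.stack([(u-cx)/f*dep,(v-cy)/f*dep,dep],-1)
    return P@T[:3,:3].T+T[:3,3]
def save(n,name):
    im,d=capture(n); cv2.imwrite(f"pics/{name}.png",cv2.cvtColor(im,cv2.COLOR_RGB2BGR)); return im,d
def move(dp,rot=None):
    """world target TCP pos (and Rotation) -> tool shares from the measured pose"""
    s=read_state(); r=R.from_euler("xyz",s["tool_rot"]); t=r.inv().apply(np.array(dp)-s["position"])/0.2
    w=(r.inv()*rot).as_rotvec()/(np.pi/4) if rot is not None else np.zeros(3)
    return np.round(t,3),np.round(w,3)
E
cat > a.py <<'E'
from h import *
np.set_printoptions(precision=4,suppress=True)
for n in("side","top"):
    im,d=save(n,n+"0"); f,cx,cy,T=cam(n); print(n,f,cx,cy,T)
pts=["handle_bar","hinge_line","mug_mid","salt_box_mid","jar_mid","chest","lid","stay_pivot"]
for p in pts:
    r={n:pinpoint(p,n)[:2] for n in("side","top")}
    print(p,{n:[(np.round(x["point"],1).tolist(),round(x["p"],2)) for x in v] for n,v in r.items()})
    if all(r.values()): print("   ",*tri(r["side"][0]["point"],r["top"][0]["point"]))
s=read_state(); print(s)
a=np.hstack([cv2.imread("pics/side0.png"),cv2.imread("pics/top0.png")]); cv2.imwrite("pics/both0.png",cv2.resize(a,(800,300)))
E
python3 a.py
```

```text
pics
side 420.4124466140229 260.7481900668153 194.25551258118924 [[-0.9829 -0.0976  0.1563  0.2958]
 [-0.1842  0.5403 -0.8211  1.0589]
 [-0.0043 -0.8358 -0.549   0.795 ]
 [ 0.      0.      0.      1.    ]]
top 371.12224586049064 257.959963542767 185.76255036560343 [[ 0.0249 -0.981   0.1923  0.2548]
 [-0.9996 -0.0218  0.0183  0.0209]
 [-0.0137 -0.1927 -0.9812  1.4549]
 [ 0.      0.      0.      1.    ]]
handle_bar {'side': [([272.2, 176.8], 0.85)], 'top': [([292.4, 197.1], 0.94)]}
    [ 0.4776 -0.082   0.1036] 0.004520032709077417
hinge_line {'side': [([270.7, 220.7], 0.59)], 'top': [([236.4, 207.1], 0.85)]}
    [0.4431 0.1248 0.0846] 0.004884612100925136
mug_mid {'side': [([260.8, 149.3], 0.74)], 'top': [([365.8, 180.9], 0.86)]}
    [ 0.5627 -0.3683  0.0481] 0.007416061362499927
salt_box_mid {'side': [([289.5, 146.3], 0.56)], 'top': [([376.4, 208.5], 0.84)]}
    [ 0.4557 -0.4037  0.053 ] 0.007687393164872903
jar_mid {'side': [([209.1, 306.2], 0.84)], 'top': [([152.3, 183.8], 0.63), ([295.4, 199.2], 0.32)]}
    [0.5267 0.4492 0.0765] 0.005898037650330547
chest {'side': [([269.7, 224.8
[... 177 characters left out ...]
.143  0.0939] 0.017568016303553258
stay_pivot {'side': [([248.9, 206.9], 0.66)], 'top': [([254.1, 184.8], 0.86)]}
    [0.5248 0.0609 0.079 ] 0.006075719501864475
{'clock': 0.9, 'joint_positions': array([ 1.2134,  0.4344,  0.025 ,  1.5732, -0.0116,  1.134 , -0.0751]), 'joint_velocities': array([-0.0007,  0.0026,  0.001 ,  0.0003, -0.0012,  0.001 , -0.0003]), 'joint_efforts': array([  0.0009, -66.7661,   0.984 , -31.4819,  -0.0608,   0.0323,
         0.0001]), 'position': array([ 0.1575, -0.6048,  0.4048]), 'tool_rot': array([3.1415, 0.    , 0.2547]), 'ft_force': array([-0.5412,  0.2272,  0.7642]), 'torque': array([-0.0373,  0.0062,  0.0159]), 'grasp_force': 0.0, 'opening': 0.9986339372315984}
```

View pics/both0.png

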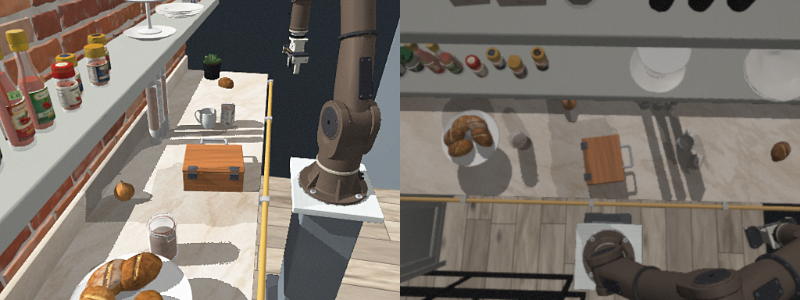

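```bash
cat > b.py <<'E'
from h import *
np.set_printoptions(precision=4,suppress=True)
for n in("side","top"):
    im,d=capture(n); P=cloud(n,d)
    rs=regions_of("lid",n); 
    if rs:
        m=rs[0]["pixels"]&(d>0); Q=P[m]; print(n,"lid",rs[0]["p"],m.sum(),Q.min(0),Q.max(0),np.percentile(Q[:,2],[5,25,50,75,95]))
        t=Q[(Q[:,2]>.085)&(Q[:,2]<.105)]; print(cv2.minAreaRect(t[:,:2].astype(np.float32)),np.median(t,0))
    h=regions_of("handle_bar",n)
    for p in("handle_bar","hinge_line"):
        x=pinpoint(p,n)
        if x:
            u=x[0]["point"]; c,r=np.round(u).astype(int); print(n,p,u,P[r,c])
E
python3 b.py
```

```text
side lid 0.62 2938 [ 0.3314 -0.2391 -0.0039] [0.5977 0.1456 0.1005] [0.0897 0.0933 0.0945 0.0956 0.097 ]
((0.4564262926578522, 0.017974309623241425), (0.22337377071380615, 0.23765712976455688), 8.04800796508789) [0.452  0.0473 0.0945]
side handle_bar [275.4, 177.9] [ 0.467  -0.0864  0.0971]
side hinge_line [269.5, 218.5] [0.4475 0.1257 0.0947]
top lid 0.94 3180 [ 0.3371 -0.1128 -0.009 ] [0.5978 0.1442 0.1065] [0.0898 0.0936 0.0958 0.0978 0.1007]
((0.4599076807498932, 0.01776166260242462), (0.22450372576713562, 0.2321692705154419), 8.480427742004395) [0.4549 0.0366 0.0959]
top handle_bar [295.3, 199.5] [ 0.4704 -0.092   0.0971]
top hinge_line [234.7, 205.8] [0.4433 0.1293 0.0945]
```

```bash
cat > c.py <<'E'
from h import *
np.set_printoptions(precision=4,suppress=True)
for n in("side","top"):
    im,d=capture(n); P=cloud(n,d)
    m=(P[...,2]>.085)&(P[...,2]<.108)&(P[...,0]>.33)&(P[...,0]<.58)&(P[...,1]>-.12)&(P[...,1]<.16)&(d>0)
    k,lab,st,_=cv2.connectedComponentsWithStats(m.astype(np.uint8)); 
    pan=cv2.erode(m.astype(np.uint8),np.ones((5,5)));pan=cv2.dilate(pan,np.ones((5,5)))>0
    r=cv2.minAreaRect(P[pan&m][:,:2].astype(np.float32)); print(n,"panel",r, P[pan&m][:,2].mean())
    b=P[m&~pan&(P[...,1]<-.065)]; print("front bits",len(b),b.mean(0) if len(b) else 0,b.min(0),b.max(0))
    B=P[m&(P[...,1]<-.075)]; print("bar",len(B),np.polyfit(B[:,0],B[:,1],1),B.mean(0))
E
python3 c.py
```

```text
side panel ((0.4531060457229614, 0.04116281121969223), (0.22358021140098572, 0.1932993233203888), 8.112018585205078) 0.09431599993934964
front bits 138 [ 0.4697 -0.0883  0.0927] [ 0.4137 -0.1045  0.0855] [ 0.525  -0.0662  0.0986]
bar 128 [ 0.0773 -0.1259] [ 0.4681 -0.0897  0.0925]
top panel ((0.45557230710983276, 0.04392273724079132), (0.22445039451122284, 0.18892858922481537), 7.554344654083252) 0.09580104539412726
front bits 122 [ 0.4698 -0.0865  0.095 ] [ 0.4177 -0.1     0.0882] [ 0.5278 -0.0657  0.1016]
bar 104 [ 0.0672 -0.1209] [ 0.4694 -0.0894  0.095 ]
```

Run:
```python
from h import *
print(move([0.471,-0.0915,0.36],R.from_euler("xyz",[np.pi,0,0.136])))
```

```text
(array([ 2.164, -2.089,  0.224]), array([0.   , 0.   , 0.151]))
```

Call:
step_arm --fingers -0.3 --plan '[{"dx": 0.72, "dy": -0.7}, {"dx": 0.72, "dy": -0.7}, {"dx": 0.72, "dy": -0.7}, {"dx": 0.72, "dy": -0.7}, {"dx": 0.72, "dy": -0.7}]'

```text
invalid input at $.plan[0]: expected keys dx, dy, dz, wx, wy, wz
```

Call:
step_arm --plan '[{"dx": 0.72, "dy": -0.7}, {"dx": 0.72, "dy": -0.7}, {"dx": 0.72, "dy": -0.7}, {"dx": 0.72, "dy": -0.7}, {"dx": 0.72, "dy": -0.7}]'

```text
invalid input at $.plan[0]: expected keys dx, dy, dz, wx, wy, wz
```

Call:
step_arm --plan '[{"dx": 0.72, "dy": -0.69, "wz": 0.15}, {"dx": 0.72, "dy": -0.69, "wz": 0.15}, {"dx": 0.72, "dy": -0.69, "wz": 0.15}, {"dx": 0.72, "dy": -0.69, "wz": 0.15}, {"dx": 0.72, "dy": -0.69, "wz": 0.15}]'

```text
invalid input at $.plan[0]: expected keys dx, dy, dz, wx, wy, wz
```

Run:
```python
from h import *
print(move([0.471,-0.0915,0.25],R.from_euler("xyz",[np.pi,0,0.136])))
print(read_state())
im,d=save("side","s1")
cv2.imwrite("pics/s1c.png",cv2.resize(im[100:260,180:400,::-1],None,fx=3,fy=3))
```

```text
(array([ 2.164, -2.089,  0.774]), array([0.   , 0.   , 0.151]))
{'clock': 1.5, 'joint_positions': array([ 1.21344321,  0.43449035,  0.02500191,  1.57321097, -0.0115843 ,
        1.13400889, -0.0751158 ]), 'joint_velocities': array([ 0.00162589,  0.00164628, -0.00099784,  0.00152846, -0.0008789 ,
       -0.00042602, -0.0003924 ]), 'joint_efforts': array([-2.36781643e-04, -6.67664695e+01,  9.83810127e-01, -3.14807725e+01,
       -6.06254325e-02,  3.28854402e-02,  1.03409599e-05]), 'position': array([ 0.15747543, -0.60483545,  0.40474362]), 'tool_rot': array([3.14156308e+00, 2.46482044e-05, 2.54657219e-01]), 'ft_force': array([-0.36801364, -0.17394566, -0.6628679 ]), 'torque': array([ 0.01718064,  0.03281093, -0.04294581]), 'grasp_force': 0.0, 'opening': 1.000822557916173}
```

All six keys are needed.

Call:
step_arm --fingers -0.3 --plan '[{"dx": 0.72, "dy": -0.7, "dz": 0, "wx": 0, "wy": 0, "wz": 0}, {"dx": 0.72, "dy": -0.7, "dz": 0, "wx": 0, "wy": 0, "wz": 0}, {"dx": 0.72, "dy": -0.7, "dz": 0, "wx": 0, "wy": 0, "wz": 0}, {"dx": 0.72, "dy": -0.7, "dz": 0, "wx": 0, "wy": 0, "wz": 0}, {"dx": 0.72, "dy": -0.7, "dz": 0, "wx": 0, "wy": 0, "wz": 0}]'

```text
clock: 1.97
position: [0.2629, -0.4304, 0.4048]
tool_rot: [-3.141, -0.001, 0.256]
ft_force: [1.8, 0.1, 0.8]
opening: 0.683
grasp_force: 0.0
```

Call:
step_arm --plan '[{"dx": 0.72, "dy": -0.7, "dz": 0, "wx": 0, "wy": 0, "wz": 0}, {"dx": 0.72, "dy": -0.7, "dz": 0, "wx": 0, "wy": 0, "wz": 0}, {"dx": 0.72, "dy": -0.7, "dz": 0, "wx": 0, "wy": 0, "wz": 0}, {"dx": 0.72, "dy": -0.7, "dz": 0, "wx": 0, "wy": 0, "wz": 0}, {"dx": 0.72, "dy": -0.7, "dz": 0, "wx": 0, "wy": 0, "wz": 0}]'

```text
clock: 2.38
position: [0.3667, -0.2585, 0.4051]
tool_rot: [3.141, -0.001, 0.256]
ft_force: [-0.4, 0.5, -0.1]
opening: 0.365
grasp_force: 0.0
```

Call:
step_arm --plan '[{"dx": 0.72, "dy": -0.69, "dz": 0, "wx": 0, "wy": 0, "wz": 0.15}, {"dx": 0.72, "dy": -0.69, "dz": 0, "wx": 0, "wy": 0, "wz": 0.15}, {"dx": 0.72, "dy": -0.69, "dz": 0, "wx": 0, "wy": 0, "wz": 0.15}, {"dx": 0.72, "dy": -0.69, "dz": 0, "wx": 0, "wy": 0, "wz": 0.15}, {"dx": 0.72, "dy": -0.69, "dz": 0, "wx": 0, "wy": 0, "wz": 0.15}]'

```text
clock: 2.8
position: [0.471, -0.0892, 0.4051]
tool_rot: [3.141, -0.001, 0.137]
ft_force: [0.6, -0.8, -0.1]
opening: 0.349
grasp_force: 0.0
```

Run:
```python
from h import *
print(move([0.471,-0.0915,0.25],R.from_euler("xyz",[np.pi,0,0.136])))
print(read_state())
```

```text
(array([-0.002,  0.011,  0.776]), array([ 0.   , -0.001,  0.002]))
{'clock': 2.8, 'joint_positions': array([ 0.3469289 ,  0.22189273, -0.32296331,  1.89453216,  0.08127074,
        1.03671503, -1.44360772]), 'joint_velocities': array([-0.72831096,  0.27946189, -0.24836152, -0.34073676,  0.15665566,
        0.09298177, -1.02444751]), 'joint_efforts': array([  4.82090592, -50.8248353 ,  -2.16515601, -27.61821806,
        -0.52471641,  -0.05132252,   1.96353279]), 'position': array([ 0.47102678, -0.08919619,  0.40512277]), 'tool_rot': array([ 3.14139242e+00, -1.00723708e-03,  1.37192625e-01]), 'ft_force': array([ 0.64572573, -0.78758584, -0.08599136]), 'torque': array([-0.04782984, -0.03158011, -0.01882892]), 'grasp_force': 0.0, 'opening': 0.3494148910645542}
```

Call:
step_arm --plan '[{"dx": 0, "dy": 0, "dz": 0.2, "wx": 0, "wy": 0, "wz": 0}, {"dx": 0, "dy": 0, "dz": 0.4, "wx": 0, "wy": 0, "wz": 0}, {"dx": 0, "dy": 0, "dz": 0.55, "wx": 0, "wy": 0, "wz": 0}, {"dx": 0, "dy": 0, "dz": 0.65, "wx": 0, "wy": 0, "wz": 0}, {"dx": 0, "dy": 0, "dz": 0.65, "wx": 0, "wy": 0, "wz": 0}]'

```text
clock: 3.22
position: [0.4687, -0.0913, 0.2712]
tool_rot: [-3.14, 0.006, 0.137]
ft_force: [-0.6, -1.0, -0.5]
opening: 0.35
grasp_force: 0.0
```

Run:
```python
from h import *
print(move([0.471,-0.0915,0.25],R.from_euler("xyz",[np.pi,0,0.136])))
a,_=save("side","s1");b,_=save("top","t1")
a=cv2.resize(a[120:220,200:330],None,fx=3,fy=3)[...,::-1];b=cv2.resize(b[150:250,220:350],None,fx=3,fy=3)[...,::-1]
cv2.imwrite("pics/c1.png",np.hstack([a,b]))
```

```text
(array([0.012, 0.003, 0.106]), array([-0.002,  0.008,  0.002]))
```

View pics/c1.png

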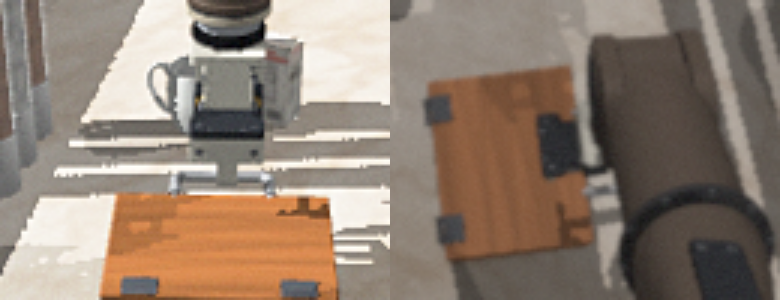

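The fingers stand centred on the handle bar between its bends (side crop about 225,180). I'll go down the last bit and close.

Call:
step_arm --plan '[{"dx": 0, "dy": 0, "dz": 0.06, "wx": 0, "wy": 0, "wz": 0}, {"dx": 0, "dy": 0, "dz": 0.11, "wx": 0, "wy": 0, "wz": 0}, {"dx": 0, "dy": 0, "dz": 0.11, "wx": 0, "wy": 0, "wz": 0}]'

```text
clock: 3.57
position: [0.4703, -0.0916, 0.2527]
tool_rot: [3.141, -0.0, 0.137]
ft_force: [-0.5, 0.6, -1.1]
opening: 0.351
grasp_force: 0.0
```

Call:
step_arm --fingers -1 --plan '[{"dx": 0, "dy": 0, "dz": 0, "wx": 0, "wy": 0, "wz": 0}, {"dx": 0, "dy": 0, "dz": 0, "wx": 0, "wy": 0, "wz": 0}, {"dx": 0, "dy": 0, "dz": 0, "wx": 0, "wy": 0, "wz": 0}, {"dx": 0, "dy": 0, "dz": 0, "wx": 0, "wy": 0, "wz": 0}, {"dx": 0, "dy": 0, "dz": 0, "wx": 0, "wy": 0, "wz": 0}]'

```text
clock: 3.98
position: [0.4709, -0.0949, 0.2536]
tool_rot: [3.137, -0.002, 0.134]
ft_force: [2.6, -14.2, -1.8]
opening: 0.121
grasp_force: 30.0
```

Run:
```python
from h import *
s=read_state();print(s["position"],s["ft_force"],s["torque"],s["opening"],s["grasp_force"])
r=R.from_euler("xyz",s["tool_rot"])
for g in(.159,):print(s["position"]+r.apply([0,0,g]))
```

```text
[ 0.47092703 -0.09485392  0.25364223] [  2.55706629 -14.16219149  -1.82717698] [-3.02875568 -0.49534412  0.05076861] 0.12099827431661914 30.00240683555603
[ 0.47132684 -0.09553396  0.09464419]
```

```bash
cat >> h.py <<'E'
E=np.array([-0.136,0.9907,0]); Z=np.array([0,0,1.]); HINGE=np.array([0.4407,0.1274,0.085])
def bar(t): return HINGE+.225*(-np.cos(t+.022)*E+np.sin(t+.022)*Z)
E
python3 - <<'E'
from h import *
th=[0,.06,.15,.25,.35,.45, .55,.65,.75,.85,.95, 1.05,1.15,1.25,1.35,1.45, 1.55,1.65,1.75,1.83,1.9]
for k in range(0,20,5):
    for j in range(1,6):
        d=bar(th[k+j])-bar(th[k]); print(th[k+j],"dy %.3f dz %.3f"%(-d@E/.2,-d[2]/.2))
E
```

```text
0.06 dy -0.004 dz -0.067
0.15 dy -0.016 dz -0.168
0.25 dy -0.041 dz -0.277
0.35 dy -0.077 dz -0.384
0.45 dy -0.123 dz -0.487
0.55 dy -0.056 dz -0.097
0.65 dy -0.122 dz -0.189
0.75 dy -0.196 dz -0.273
0.85 dy -0.278 dz -0.350
0.95 dy -0.368 dz -0.418
1.05 dy -0.096 dz -0.059
1.15 dy -0.197 dz -0.107
1.25 dy -0.303 dz -0.146
1.35 dy -0.412 dz -0.174
1.45 dy -0.523 dz -0.190
1.55 dy -0.112 dz -0.005
1.65 dy -0.225 dz 0.000
1.75 dy -0.336 dz 0.017
1.83 dy -0.423 dz 0.039
1.9 dy -0.498 dz 0.063
```

Call:
step_arm --plan '[{"dx": 0, "dy": 0.02, "dz": -0.07, "wx": 0, "wy": 0, "wz": 0}, {"dx": 0, "dy": 0.005, "dz": -0.17, "wx": 0, "wy": 0, "wz": 0}, {"dx": 0, "dy": -0.02, "dz": -0.28, "wx": 0, "wy": 0, "wz": 0}, {"dx": 0, "dy": -0.06, "dz": -0.38, "wx": 0, "wy": 0, "wz": 0}, {"dx": 0, "dy": -0.1, "dz": -0.49, "wx": 0, "wy": 0, "wz": 0}]'

```text
clock: 4.4
position: [0.4676, -0.0719, 0.3521]
tool_rot: [3.141, -0.001, 0.136]
ft_force: [2.2, 6.5, -6.5]
opening: 0.121
grasp_force: 30.0
```

Run:
```python
from h import *
s=read_state();print(s["position"],s["tool_rot"],s["ft_force"],s["torque"],s["opening"],s["grasp_force"],s["joint_positions"])
r=R.from_euler("xyz",s["tool_rot"])
g=s["position"]+r.apply([0,0,.1636]); d=g-HINGE; print(g,np.linalg.norm([d@E,d[2]]),np.arctan2(d[2],-d@E)-.022, d@[.9907,.136,0])
```

```text
[ 0.46762003 -0.07186042  0.35214045] [ 3.14109227e+00 -1.25649233e-03  1.35949963e-01] [ 2.17822605  6.54330035 -6.5420689 ] [ 1.32486162 -0.6560807   0.05599473] 0.12063575957667913 29.992986917495728 [ 0.31023081  0.27128467 -0.32885307  1.97960209  0.11058692  0.90625433
 -1.51050555]
[ 0.46783479 -0.07191367  0.1885406 ] 0.22623468340782762 0.45337174421000703 -0.0002242237048418018
```

Call:
step_arm --plan '[{"dx": 0, "dy": -0.06, "dz": -0.1, "wx": 0, "wy": 0, "wz": 0}, {"dx": 0, "dy": -0.12, "dz": -0.19, "wx": 0, "wy": 0, "wz": 0}, {"dx": 0, "dy": -0.2, "dz": -0.27, "wx": 0, "wy": 0, "wz": 0}, {"dx": 0, "dy": -0.28, "dz": -0.35, "wx": 0, "wy": 0, "wz": 0}, {"dx": 0, "dy": -0.37, "dz": -0.42, "wx": 0, "wy": 0, "wz": 0}]'

```text
clock: 4.82
position: [0.4574, 0.0, 0.4372]
tool_rot: [3.138, -0.002, 0.134]
ft_force: [1.7, -5.6, 4.1]
opening: 0.118
grasp_force: 30.0
```

Call:
step_arm --plan '[{"dx": 0, "dy": -0.1, "dz": -0.06, "wx": 0, "wy": 0, "wz": 0}, {"dx": 0, "dy": -0.2, "dz": -0.11, "wx": 0, "wy": 0, "wz": 0}, {"dx": 0, "dy": -0.3, "dz": -0.15, "wx": 0, "wy": 0, "wz": 0}, {"dx": 0, "dy": -0.41, "dz": -0.17, "wx": 0, "wy": 0, "wz": 0}, {"dx": 0, "dy": -0.52, "dz": -0.19, "wx": 0, "wy": 0, "wz": 0}]'

```text
clock: 5.23
position: [0.4428, 0.1049, 0.4752]
tool_rot: [3.14, -0.003, 0.136]
ft_force: [1.9, -1.8, 0.6]
opening: 0.116
grasp_force: 30.0
```

```bash
cat > st.py <<'E'
from h import *
np.set_printoptions(precision=4,suppress=True)
s=read_state();print(s["clock"],s["position"],s["tool_rot"],s["ft_force"],s["torque"],s["opening"],s["grasp_force"],s["joint_positions"])
r=R.from_euler("xyz",s["tool_rot"])
g=s["position"]+r.apply([0,0,.1636]); d=g-HINGE; print(g,np.linalg.norm([d@E,d[2]]),"theta",np.arctan2(d[2],-d@E)-.022, d@[.9907,.136,0])
E
python3 st.py
```

```text
5.2333 [0.4428 0.1049 0.4752] [ 3.1398 -0.0027  0.1356] [ 1.931  -1.7916  0.582 ] [-0.5361 -0.4421  0.024 ] 0.11581019617010935 30.0040403008461 [ 0.0675  0.1344 -0.4669  1.825   0.0675  1.1951 -1.8555]
[0.4433 0.1047 0.3116] 0.22771273977064718 theta 1.4480932574037637 -0.0004937781943412053
```

Call:
step_arm --plan '[{"dx": 0, "dy": -0.11, "dz": 0.0, "wx": 0, "wy": 0, "wz": 0}, {"dx": 0, "dy": -0.22, "dz": 0.0, "wx": 0, "wy": 0, "wz": 0}, {"dx": 0, "dy": -0.33, "dz": 0.02, "wx": 0, "wy": 0, "wz": 0}, {"dx": 0, "dy": -0.42, "dz": 0.04, "wx": 0, "wy": 0, "wz": 0}, {"dx": 0, "dy": -0.5, "dz": 0.065, "wx": 0, "wy": 0, "wz": 0}]'

```text
clock: 5.65
position: [0.429, 0.2051, 0.4607]
tool_rot: [-3.141, -0.002, 0.138]
ft_force: [1.6, 0.7, 1.3]
opening: 0.118
grasp_force: 30.0
```

Call:
step_arm --plan '[{"dx": 0, "dy": -0.02, "dz": 0.01, "wx": 0, "wy": 0, "wz": 0}, {"dx": 0, "dy": -0.035, "dz": 0.015, "wx": 0, "wy": 0, "wz": 0}, {"dx": 0, "dy": -0.035, "dz": 0.015, "wx": 0, "wy": 0, "wz": 0}]'

```text
clock: 5.9
position: [0.4282, 0.2119, 0.4578]
tool_rot: [-3.14, -0.001, 0.139]
ft_force: [-2.9, 2.9, 7.6]
opening: 0.122
grasp_force: 30.0
```

```bash
python3 st.py
```

```text
5.9 [0.4282 0.2119 0.4578] [-3.14   -0.0013  0.1388] [-2.8654  2.8893  7.6446] [0.5067 0.5573 0.0384] 0.12153166923178961 30.007633566856384 [-0.1067  0.1985 -0.5446  1.8034  0.1105  1.1681 -2.1178]
[0.4284 0.2121 0.2942] 0.22602481565952615 theta 1.937375933731247 -0.0006903223458547843
```

Call:
step_arm --fingers -0.1 --plan '[{"dx": 0, "dy": 0, "dz": 0, "wx": 0, "wy": 0, "wz": 0}, {"dx": 0, "dy": 0, "dz": 0, "wx": 0, "wy": 0, "wz": 0}, {"dx": 0, "dy": 0, "dz": 0, "wx": 0, "wy": 0, "wz": 0}, {"dx": 0, "dy": 0, "dz": 0, "wx": 0, "wy": 0, "wz": 0}]'

```text
clock: 6.23
position: [0.4287, 0.21, 0.4567]
tool_rot: [3.141, 0.0, 0.136]
ft_force: [0.0, -0.9, -0.6]
opening: 0.359
grasp_force: 0.0
```

Call:
step_arm --plan '[{"dx": 0, "dy": 0, "dz": -0.1, "wx": 0, "wy": 0, "wz": 0}, {"dx": 0, "dy": 0, "dz": -0.25, "wx": 0, "wy": 0, "wz": 0}, {"dx": 0, "dy": 0.1, "dz": -0.3, "wx": 0, "wy": 0, "wz": 0}, {"dx": 0, "dy": 0.3, "dz": -0.3, "wx": 0, "wy": 0, "wz": 0}, {"dx": 0, "dy": 0.5, "dz": -0.3, "wx": 0, "wy": 0, "wz": 0}]'

```text
clock: 6.65
position: [0.4421, 0.1113, 0.5177]
tool_rot: [-3.141, -0.002, 0.14]
ft_force: [1.3, -2.1, -1.1]
opening: 0.453
grasp_force: 0.0
```

Call:
step_arm --plan '[{"dx": 0, "dy": 0.2, "dz": 0, "wx": 0, "wy": 0, "wz": 0}, {"dx": 0, "dy": 0.4, "dz": 0, "wx": 0, "wy": 0, "wz": 0}, {"dx": 0, "dy": 0.6, "dz": 0, "wx": 0, "wy": 0, "wz": 0}, {"dx": 0, "dy": 0.8, "dz": 0, "wx": 0, "wy": 0, "wz": 0}, {"dx": 0, "dy": 1.0, "dz": 0, "wx": 0, "wy": 0, "wz": 0}]'

```text
clock: 7.07
position: [0.4691, -0.0889, 0.5169]
tool_rot: [3.141, -0.0, 0.136]
ft_force: [1.5, -0.2, -0.9]
opening: 0.452
grasp_force: 0.0
```

```bash
python3 st.py
cat > look.py <<'E'
import sys
from h import *
np.set_printoptions(precision=4,suppress=True)
k=sys.argv[1]
c={n:save(n,n+k) for n in("side","top")}
for p in["stay_pivot","stay_grip","stay","hinge_line","handle_bar"]:
    r={n:pinpoint(p,n)[:1] for n in c}
    for n,v in r.items():
        for x in v:
            u=x["point"]; q=np.clip(np.round(u).astype(int),0,[511,383]); print(p,n,np.round(u,1),round(x["p"],2),cloud(n,c[n][1])[q[1],q[0]])
    if all(r.values()): print("  tri",*tri(r["side"][0]["point"],r["top"][0]["point"]))
a=cv2.resize(c["side"][0][130:250,200:330],None,fx=3,fy=3);b=cv2.resize(c["top"][0][140:260,190:320],None,fx=3,fy=3)
cv2.imwrite(f"pics/c{k}.png",np.hstack([a,b])[...,::-1])
E
python3 look.py 2
```

```text
7.0667 [ 0.4691 -0.0889  0.5169] [ 3.1412 -0.0002  0.1363] [ 1.4561 -0.1507 -0.8878] [ 0.0415 -0.0895  0.0042] 0.45249888873280875 0.0 [ 0.3285  0.1326 -0.2873  1.7157  0.0393  1.2986 -1.4015]
[ 0.4691 -0.0889  0.3533] 0.34583387983505226 theta 0.8660402656423897 -0.0012490271563221271
stay_pivot top [258.9 184.6] 0.72 [0.5297 0.0428 0.068 ]
stay_grip side [289.2 146.4] 0.51 [ 0.459  -0.3816  0.0657]
stay_grip top [261.5 201.7] 0.61 [0.474  0.0303 0.0054]
  tri [0.4229 0.0298 0.2743] 0.022437867161044758
stay top [258.6 184.6] 0.64 [0.5297 0.0428 0.068 ]
hinge_line side [272.5 219.5] 0.69 [0.439  0.143  0.1016]
hinge_line top [235.  205.9] 0.73 [0.4445 0.1299 0.086 ]
  tri [0.4418 0.1293 0.0933] 0.0040235547372579955
handle_bar side [273.4 172.3] 0.63 [0.4265 0.2175 0.2982]
handle_bar top [200.1 202.4] 0.66 [0.4685 0.2755 0.005 ]
  tri [0.4241 0.2233 0.3008] 0.001039022803602284
```

View pics/c2.png

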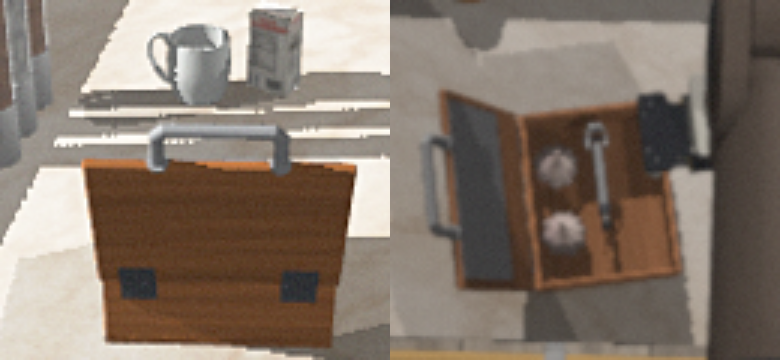

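Run:
```python
from h import *
np.set_printoptions(precision=4,suppress=True)
def at_z(p,z):
    o,d=ray("top",p); return o+d*(z-o[2])/d[2]
im,d=capture("top"); P=cloud("top",d)
Y=np.array([-.9907,-.136,0]); C=HINGE-.09*E; C[2]=0
for p in([258.8,184.6],[261.5,201.7]):
    q=at_z(p,.07); print(q,(q-C)@E,(q-C)@Y)
L=P-C; x,y,z=L@E,L@Y,L[...,2]
m=(abs(x+.005)<.03)&(y>-.085)&(y<.1)&(z>.066)&(z<.085)
print(m.sum())
for a in np.arange(-.08,.1,.015):
    k=m&(y>=a)&(y<a+.015)
    if k.any(): print("%.3f"%a,k.sum(),x[k].mean(),x[k].min(),x[k].max(),z[k].mean(),z[k].max())
```

```text
[0.5308 0.0436 0.07  ] -0.005282823329615615 -0.07790219068717752
[0.4653 0.0318 0.07  ] -0.008050346932928361 -0.011397658276045596
118
-0.080 22 -0.0017283028044706118 -0.013722227430537241 0.013455460090790301 0.07746649783595307 0.08307707132914088
-0.065 13 0.00048574770811754574 -0.00705046706961666 0.01052650199290757 0.07606155854401123 0.08161582010703428
-0.050 13 -0.0016211466488179156 -0.006542974367085541 0.004698658392108384 0.07538874390958936 0.08125940057685321
-0.035 12 -0.0004297859076299976 -0.004785092982066439 0.003922436474312559 0.0761865212756918 0.08132059692115456
-0.020 13 -0.0019411643735955995 -0.006844576886197416 0.0043466521132901415 0.07569281804227256 0.08203449602050328
-0.005 12 -0.0007601520345784522 -0.005127509018725778 0.003599640889046252 0.07606183308715869 0.08223459949379541
0.010 13 -0.0009240695485754481 -0.00716041144747851 0.00486463099661127 0.07665568444737061 0.08396237972678766
0.025 13 -0.0023974093948539296 -0.00830708442380056 0.0032541680269892294 0.07630566364383874 0.08262390329322256
0.040 2 -0.0019054963349966953 -0.003781715650832268 -2.927701916112268e-05 0.07335074886372672 0.07587026863358592
0.085 3 -0.011086802817595817 -0.023421900111241286 0.009926019742026324 0.08221147723385602 0.0828891609479494
```

Run:
```python
from h import *
print(move([0.4484,0.0345,0.234],R.from_euler("xyz",[np.pi,0,0.136])))
a=0
for k in range(4):
    for j in range(5):
        p=[0,.06,.15,.25,.35,.45,.55,.65,.75,.85,.95,1.05,1.15,1.25,1.35,1.45,1.52,1.58,1.64,1.69,1.71]
        t0,t=p[5*k],p[5*k+j+1]
        # stay tip dir: cos*Y+sin*Z ; tool x=-Y, tool z=-Z
        print(t,"dx %.3f dz %.3f"%(-.075*(np.cos(t)-np.cos(t0))/.2,-.075*(np.sin(t)-np.sin(t0))/.2))
```

```text
(array([-0.022, -0.611,  1.414]), array([ 0.   , -0.   ,  0.003]))
0.06 dx 0.001 dz -0.022
0.15 dx 0.004 dz -0.056
0.25 dx 0.012 dz -0.093
0.35 dx 0.023 dz -0.129
0.45 dx 0.037 dz -0.163
0.55 dx 0.018 dz -0.033
0.65 dx 0.039 dz -0.064
0.75 dx 0.063 dz -0.093
0.85 dx 0.090 dz -0.119
0.95 dx 0.120 dz -0.142
1.05 dx 0.032 dz -0.020
1.15 dx 0.065 dz -0.037
1.25 dx 0.100 dz -0.051
1.35 dx 0.136 dz -0.061
1.45 dx 0.173 dz -0.067
1.52 dx 0.026 dz -0.002
1.58 dx 0.049 dz -0.003
1.64 dx 0.071 dz -0.002
1.69 dx 0.090 dz -0.000
1.71 dx 0.097 dz 0.001
```

Call:
step_arm --fingers -0.4 --plan '[{"dx": 0, "dy": -0.2, "dz": 0.0, "wx": 0, "wy": 0, "wz": 0}, {"dx": -0.02, "dy": -0.4, "dz": 0.1, "wx": 0, "wy": 0, "wz": 0}, {"dx": -0.02, "dy": -0.55, "dz": 0.25, "wx": 0, "wy": 0, "wz": 0}, {"dx": -0.02, "dy": -0.61, "dz": 0.45, "wx": 0, "wy": 0, "wz": 0}, {"dx": -0.02, "dy": -0.61, "dz": 0.65, "wx": 0, "wy": 0, "wz": 0}]'

```text
clock: 8.13
position: [0.4484, 0.0377, 0.3885]
tool_rot: [-3.14, -0.004, 0.142]
ft_force: [2.2, 0.5, -0.9]
opening: 0.301
grasp_force: 0.0
```

Call:
step_arm --plan '[{"dx": 0, "dy": 0, "dz": 0.2, "wx": 0, "wy": 0, "wz": 0}, {"dx": 0, "dy": 0, "dz": 0.4, "wx": 0, "wy": 0, "wz": 0}, {"dx": 0, "dy": 0, "dz": 0.55, "wx": 0, "wy": 0, "wz": 0}, {"dx": 0, "dy": 0, "dz": 0.6, "wx": 0, "wy": 0, "wz": 0}, {"dx": 0, "dy": 0, "dz": 0.6, "wx": 0, "wy": 0, "wz": 0}]'

```text
clock: 8.55
position: [0.4482, 0.0338, 0.2665]
tool_rot: [-3.141, 0.005, 0.138]
ft_force: [-0.4, -0.2, 0.4]
opening: 0.301
grasp_force: 0.0
```

```bash
python3 st.py;python3 - <<'E'
from h import *
print(move([0.4484,0.0345,0.234],R.from_euler("xyz",[np.pi,0,0.136])))
a,_=save("side","s3");b,_=save("top","t3")
a=cv2.resize(a[110:250,200:330],None,fx=3,fy=3);b=cv2.resize(b[120:260,190:320],None,fx=3,fy=3)
cv2.imwrite("pics/c3.png",np.hstack([a,b])[...,::-1])
E
```

```text
8.55 [0.4482 0.0338 0.2665] [-3.1414  0.0046  0.1376] [-0.3709 -0.1575  0.4115] [-0.0109 -0.0297  0.0067] 0.3014835825687646 0.0 [ 0.0995  0.3683 -0.366   2.1211  0.2029  0.6894 -1.8352]
[0.4474 0.0337 0.1029] 0.09544342393276285 theta 0.16705367032498952 -0.006060183732959163
(array([ 0.002, -0.003,  0.163]), array([-0.   ,  0.006,  0.002]))
```

View pics/c3.png

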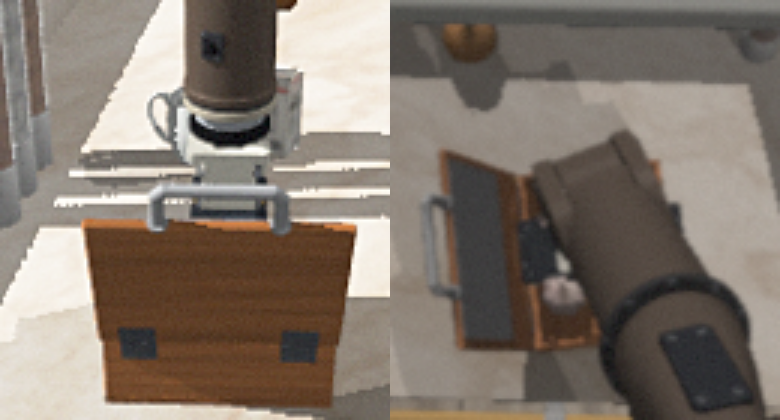

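The gripper is inside the box opening, clear of the lid and the bulb (right view about 560,290). Next I'll go down and pinch the stay.

Call:
step_arm --plan '[{"dx": 0, "dy": 0, "dz": 0.06, "wx": 0, "wy": 0, "wz": 0}, {"dx": 0, "dy": 0, "dz": 0.11, "wx": 0, "wy": 0, "wz": 0}, {"dx": 0, "dy": 0, "dz": 0.15, "wx": 0, "wy": 0, "wz": 0}, {"dx": 0, "dy": 0, "dz": 0.165, "wx": 0, "wy": 0, "wz": 0}, {"dx": 0, "dy": 0, "dz": 0.165, "wx": 0, "wy": 0, "wz": 0}]'

```text
clock: 9.07
position: [0.4489, 0.0337, 0.2352]
tool_rot: [3.141, 0.0, 0.137]
ft_force: [0.0, -0.0, -0.4]
opening: 0.302
grasp_force: 0.0
```

Call:
step_arm --fingers -1 --plan '[{"dx": 0, "dy": 0, "dz": 0, "wx": 0, "wy": 0, "wz": 0}, {"dx": 0, "dy": 0, "dz": 0, "wx": 0, "wy": 0, "wz": 0}, {"dx": 0, "dy": 0, "dz": 0, "wx": 0, "wy": 0, "wz": 0}, {"dx": 0, "dy": 0, "dz": 0, "wx": 0, "wy": 0, "wz": 0}]'

```text
clock: 9.4
position: [0.4495, 0.0329, 0.2358]
tool_rot: [3.14, -0.001, 0.136]
ft_force: [2.4, -4.3, 0.5]
opening: 0.122
grasp_force: 44.3
```

```bash
python3 st.py
```

```text
9.4 [0.4495 0.0329 0.2358] [ 3.1403 -0.0011  0.1359] [ 2.4001 -4.3026  0.4919] [-1.0906 -0.4069  0.0221] 0.12171119009856922 44.28872153162956 [ 0.077   0.4195 -0.3413  2.149   0.2435  0.6078 -1.8726]
[0.4497 0.0327 0.0722] 0.09593217932774444 theta -0.15629307537001663 -0.003971692224994781
```

Call:
step_arm --plan '[{"dx": 0, "dy": 0.005, "dz": -0.025, "wx": 0, "wy": 0, "wz": 0}, {"dx": 0.005, "dy": 0.005, "dz": -0.055, "wx": 0, "wy": 0, "wz": 0}, {"dx": 0.01, "dy": 0.005, "dz": -0.095, "wx": 0, "wy": 0, "wz": 0}, {"dx": 0.025, "dy": 0.005, "dz": -0.13, "wx": 0, "wy": 0, "wz": 0}, {"dx": 0.035, "dy": 0.005, "dz": -0.165, "wx": 0, "wy": 0, "wz": 0}]'

```text
clock: 9.82
position: [0.457, 0.0336, 0.269]
tool_rot: [-3.141, -0.002, 0.137]
ft_force: [8.5, -1.6, -10.3]
opening: 0.118
grasp_force: 32.1
```

```bash
python3 st.py
```

```text
9.8167 [0.457  0.0336 0.269 ] [-3.1415 -0.0021  0.1367] [  8.4665  -1.6046 -10.2853] [-0.2706 -1.699  -0.0054] 0.11785188298465099 32.13474255055189 [ 0.1011  0.3741 -0.3651  2.1021  0.205   0.6964 -1.8328]
[0.4573 0.0337 0.1054] 0.09726387196156012 theta 0.1895843704881032 0.0037148238305210533
```

Call:
step_arm --plan '[{"dx": 0.025, "dy": 0, "dz": -0.03, "wx": 0, "wy": 0, "wz": 0}, {"dx": 0.05, "dy": 0, "dz": -0.06, "wx": 0, "wy": 0, "wz": 0}, {"dx": 0.075, "dy": 0, "dz": -0.09, "wx": 0, "wy": 0, "wz": 0}, {"dx": 0.1, "dy": 0, "dz": -0.115, "wx": 0, "wy": 0, "wz": 0}, {"dx": 0.13, "dy": 0, "dz": -0.135, "wx": 0, "wy": 0, "wz": 0}]'

```text
clock: 10.23
position: [0.4806, 0.037, 0.2954]
tool_rot: [3.141, 0.005, 0.137]
ft_force: [-10.1, -2.4, 4.4]
opening: 0.121
grasp_force: 30.1
```

```bash
python3 st.py
```

```text
10.2333 [0.4806 0.037  0.2954] [3.141  0.0048 0.1369] [-10.1218  -2.4086   4.378 ] [-0.5162  2.3819  0.0636] 0.12125455299702004 30.089143132790923 [ 0.1052  0.3685 -0.3713  2.0191  0.185   0.7905 -1.8086]
[0.4798 0.0368 0.1318] 0.10592680931813338 theta 0.43553231011640964 0.026433628607193838
```

Call:
step_arm --plan '[{"dx": 0.03, "dy": 0, "dz": -0.03, "wx": 0, "wy": 0, "wz": 0}, {"dx": 0.06, "dy": 0, "dz": -0.045, "wx": 0, "wy": 0, "wz": 0}, {"dx": 0.1, "dy": 0, "dz": -0.06, "wx": 0, "wy": 0, "wz": 0}, {"dx": 0.135, "dy": 0, "dz": -0.07, "wx": 0, "wy": 0, "wz": 0}, {"dx": 0.17, "dy": 0, "dz": -0.075, "wx": 0, "wy": 0, "wz": 0}]'

```text
clock: 10.65
position: [0.5158, 0.0421, 0.3115]
tool_rot: [3.141, 0.001, 0.137]
ft_force: [-7.3, -4.2, 10.7]
opening: 0.106
grasp_force: 30.1
```

```bash
python3 st.py
```

```text
10.65 [0.5158 0.0421 0.3115] [3.1412 0.0005 0.1369] [-7.2561 -4.1759 10.7059] [-0.6932  1.8996 -0.0048] 0.1061949616132581 30.064910720733167 [ 0.0965  0.3953 -0.3666  1.923   0.1843  0.8561 -1.7996]
[0.5157 0.042  0.1479] 0.1137687466363626 theta 0.5636530752676201 0.0626814553935047
```

Call:
step_arm --plan '[{"dx": 0.02, "dy": 0, "dz": -0.02, "wx": 0, "wy": 0, "wz": 0}, {"dx": 0.045, "dy": 0, "dz": -0.02, "wx": 0, "wy": 0, "wz": 0}, {"dx": 0.07, "dy": 0, "dz": -0.02, "wx": 0, "wy": 0, "wz": 0}, {"dx": 0.09, "dy": 0, "dz": -0.02, "wx": 0, "wy": 0, "wz": 0}, {"dx": 0.1, "dy": 0, "dz": -0.02, "wx": 0, "wy": 0, "wz": 0}]'

```text
clock: 11.07
position: [0.5361, 0.0449, 0.3145]
tool_rot: [-3.141, -0.001, 0.137]
ft_force: [-0.8, -0.6, 0.0]
opening: 0.007
grasp_force: 0.0
```

```bash
python3 st.py
```

```text
11.0667 [0.5361 0.0449 0.3145] [-3.1414 -0.0011  0.137 ] [-0.8129 -0.6168  0.0305] [-0.043   0.0476 -0.0424] 0.0071987690516937645 0.0 [ 0.0889  0.4202 -0.3615  1.8726  0.1881  0.8807 -1.7978]
[0.5363 0.0449 0.1509] 0.11535053865498872 theta 0.5858847293683995 0.08347610450626194
```

The stay slipped out of the pads near upright. I'll rise clear and look.

Call:
step_arm --plan '[{"dx": 0, "dy": 0, "dz": -0.15, "wx": 0, "wy": 0, "wz": 0}, {"dx": 0, "dy": 0, "dz": -0.35, "wx": 0, "wy": 0, "wz": 0}, {"dx": 0, "dy": 0, "dz": -0.55, "wx": 0, "wy": 0, "wz": 0}, {"dx": 0, "dy": 0.2, "dz": -0.6, "wx": 0, "wy": 0, "wz": 0}, {"dx": 0, "dy": 0.4, "dz": -0.6, "wx": 0, "wy": 0, "wz": 0}]'

```text
clock: 11.48
position: [0.5472, -0.0326, 0.4388]
tool_rot: [3.142, -0.008, 0.143]
ft_force: [1.8, -0.2, -0.4]
opening: 0.006
grasp_force: 0.0
```

Call:
step_arm --plan '[{"dx": 0, "dy": 0.2, "dz": 0, "wx": 0, "wy": 0, "wz": 0}, {"dx": 0, "dy": 0.4, "dz": 0, "wx": 0, "wy": 0, "wz": 0}, {"dx": 0, "dy": 0.5, "dz": 0, "wx": 0, "wy": 0, "wz": 0}, {"dx": 0, "dy": 0.5, "dz": 0, "wx": 0, "wy": 0, "wz": 0}]'

```text
clock: 11.82
position: [0.5597, -0.1401, 0.4338]
tool_rot: [3.139, 0.001, 0.129]
ft_force: [0.2, 0.4, -0.3]
opening: 0.005
grasp_force: 0.0
```

```bash
python3 st.py; python3 look.py 4
cat > stay.py <<'E'
from h import *
np.set_printoptions(precision=4,suppress=True)
Y=np.array([-.9907,-.136,0]); C=HINGE-.09*E; C[2]=0
im,d=capture("top"); P=cloud("top",d); L=P-C; x,y,z=L@E,L@Y,L[...,2]
m=(abs(x+.003)<.02)&(abs(y)<.15)&(z>.066)&(z<.26)&(d>0)
for a in np.arange(.066,.26,.012):
    k=m&(z>=a)&(z<a+.012)
    if k.any(): print("z %.3f"%a,k.sum(),"x",x[k].mean(),"y",y[k].mean(),y[k].min(),y[k].max())
E
python3 stay.py
```

```text
11.8167 [ 0.5597 -0.1401  0.4338] [3.1389 0.0009 0.1286] [ 0.2335  0.4136 -0.3335] [-0.0124 -0.0078  0.0428] 0.004695426951263643 0.0 [ 0.3691  0.3558 -0.2959  1.6322  0.1136  1.1704 -1.3958]
[ 0.5596 -0.1405  0.2702] 0.3370921811851162 theta 0.5598259678468556 0.08139000541374734
stay_pivot side [275.1 222.9] 0.34 [0.4313 0.1382 0.0887]
stay_pivot top [255.5 182.5] 0.95 [0.537  0.0541 0.0879]
  tri [0.493  0.0574 0.0379] 0.10250090987495004
stay_grip side [253.8 189. ] 0.49 [0.4749 0.2066 0.2386]
stay_grip top [155.1 184.2] 0.28 [0.5122 0.4214 0.1324]
  tri [0.4574 0.3567 0.3388] 0.027631662949019687
stay top [365.4 180.8] 0.53 [ 0.5676 -0.3769  0.0057]
hinge_line top [234.2 206.1] 0.65 [0.4432 0.133  0.0942]
handle_bar side [273.1 171.6] 0.98 [0.4268 0.2156 0.2971]
handle_bar top [202.5 200.8] 0.78 [0.428  0.2173 0.3019]
  tri [0.4278 0.2162 0.2986] 0.0027089029673930043
z 0.066 20 x -0.0016328505093075763 y -0.05266890946327579 -0.1073038840291824 0.10593330062304697
z 0.078 62 x -0.002156715832476456 y -0.02520543131854005 -0.11456830885831772 0.10568898835318233
z 0.090 8 x -0.00025332360312083036 y -0.04982651793998244 -0.10989160865034309 0.10299960571302662
z 0.102 2 x -0.0017899243565037283 y -0.06965401154835764 -0.06988264421991718 -0.0694253788767981
z 0.126 1 x -0.0015666677476500553 y -0.06468215535512209 -0.06468215535512209 -0.06468215535512209
z 0.150 1 x 0.0026147362488783492 y -0.0559087767209227 -0.0559087767209227 -0.0559087767209227
z 0.174 10 x -0.0014095184680204887 y -0.04454233498045118 -0.05107016920462978 -0.0396426685436294
z 0.186 3 x -0.001443830771045116 y -0.04621640222339854 -0.046551090397130734 -0.04562533602566248
```

View pics/c4.png

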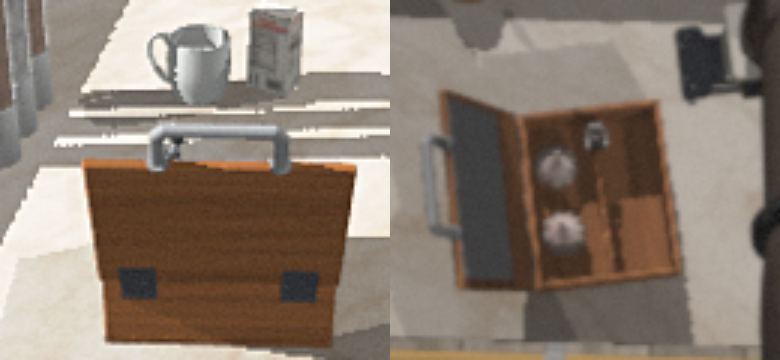

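Run:
```python
from h import *
print(move([0.4631,0.0376,0.328],R.from_euler("xyz",[np.pi,0,0.136])))
```

```text
(array([-0.362, -0.913,  0.532]), array([ 0.   , -0.   ,  0.002]))
```

Call:
step_arm --fingers -1 --plan '[{"dx": -0.08, "dy": -0.18, "dz": 0, "wx": 0, "wy": 0, "wz": 0}, {"dx": -0.15, "dy": -0.36, "dz": 0, "wx": 0, "wy": 0, "wz": 0}, {"dx": -0.22, "dy": -0.54, "dz": 0, "wx": 0, "wy": 0, "wz": 0}, {"dx": -0.3, "dy": -0.72, "dz": 0, "wx": 0, "wy": 0, "wz": 0}, {"dx": -0.36, "dy": -0.91, "dz": 0, "wx": 0, "wy": 0, "wz": 0}]'

```text
clock: 12.88
position: [0.4621, 0.0378, 0.4344]
tool_rot: [3.141, 0.0, 0.136]
ft_force: [1.3, 0.3, -0.6]
opening: 0.005
grasp_force: 0.0
```

Call:
step_arm --plan '[{"dx": 0, "dy": 0, "dz": 0, "wx": 0, "wy": 0, "wz": 0}, {"dx": 0, "dy": 0, "dz": 0.15, "wx": 0, "wy": 0, "wz": 0}, {"dx": 0, "dy": 0, "dz": 0.35, "wx": 0, "wy": 0, "wz": 0}, {"dx": 0, "dy": 0, "dz": 0.5, "wx": 0, "wy": 0, "wz": 0}, {"dx": 0, "dy": 0, "dz": 0.52, "wx": 0, "wy": 0, "wz": 0}]'

```text
clock: 13.3
position: [0.462, 0.0362, 0.3262]
tool_rot: [-3.142, 0.007, 0.137]
ft_force: [-1.0, -0.8, -0.6]
opening: 0.004
grasp_force: 0.0
```

```bash
python3 st.py
python3 - <<'E'
from h import *
Y=np.array([-.9907,-.136,0]); C=HINGE-.09*E
p=read_state()["position"]-C; print(p@E,p@Y)
print(move([0.4631,0.0376,0.328],R.from_euler("xyz",[np.pi,0,0.136])))
E
```

```text
13.3 [0.462  0.0362 0.3262] [-3.1415  0.0071  0.1372] [-0.9912 -0.8207 -0.6111] [-0.0182  0.0856 -0.0088] 0.004331430903381003 0.0 [ 0.1336  0.3013 -0.4     2.0243  0.1531  0.8514 -1.7859]
[0.4608 0.036  0.1626] 0.12134830248854954 theta 0.6721461887152725 0.007493569231559853
-0.0032812250816712622 -0.008651246254259528
(array([ 0.007, -0.006, -0.009]), array([-0.   ,  0.009,  0.002]))
```

Call:
step_arm --plan '[{"dx": 0.08, "dy": 0, "dz": 0, "wx": 0, "wy": 0, "wz": 0}, {"dx": 0.14, "dy": 0, "dz": 0, "wx": 0, "wy": 0, "wz": 0}, {"dx": 0.19, "dy": 0, "dz": 0, "wx": 0, "wy": 0, "wz": 0}, {"dx": 0.23, "dy": 0, "dz": 0, "wx": 0, "wy": 0, "wz": 0}, {"dx": 0.26, "dy": 0, "dz": 0, "wx": 0, "wy": 0, "wz": 0}]'

```text
clock: 13.72
position: [0.5162, 0.0439, 0.3311]
tool_rot: [3.142, -0.001, 0.137]
ft_force: [-0.9, -0.2, 1.8]
opening: 0.007
grasp_force: 0.5
```

Call:
step_arm --plan '[{"dx": 0.015, "dy": 0, "dz": 0, "wx": 0, "wy": 0, "wz": 0}, {"dx": 0.03, "dy": 0, "dz": 0, "wx": 0, "wy": 0, "wz": 0}, {"dx": 0.03, "dy": 0, "dz": 0, "wx": 0, "wy": 0, "wz": 0}]'

```text
clock: 13.97
position: [0.5198, 0.0442, 0.3301]
tool_rot: [3.14, 0.005, 0.137]
ft_force: [-8.1, -2.4, 5.4]
opening: 0.005
grasp_force: 4.0
```

```bash
python3 st.py
python3 - <<'E'
from h import *
Y=np.array([-.9907,-.136,0]); C=HINGE-.09*E
p=read_state()["position"]-C; print(p@E,p@Y)
E
```

```text
13.9667 [0.5198 0.0442 0.3301] [3.1405 0.0048 0.1366] [-8.061  -2.3923  5.4382] [-0.5889  1.6939 -0.0118] 0.004916303040634112 4.035271141474368 [ 0.1061  0.3813 -0.3824  1.8903  0.1778  0.9079 -1.7961]
[0.519  0.0439 0.1665] 0.1239651431229884 theta 0.6953941922480384 0.0662600075175409
-0.0032315475831654187 -0.06705077286308458
```

Call:
step_arm --plan '[{"dx": 0.015, "dy": 0, "dz": 0, "wx": 0, "wy": 0, "wz": 0}, {"dx": 0.015, "dy": 0, "dz": 0, "wx": 0, "wy": 0, "wz": 0}]'

```text
clock: 14.13
position: [0.5212, 0.0442, 0.3297]
tool_rot: [3.14, 0.009, 0.136]
ft_force: [-14.5, -5.0, 10.5]
opening: 0.001
grasp_force: 8.4
```

Call:
step_arm --plan '[{"dx": -0.1, "dy": 0, "dz": 0, "wx": 0, "wy": 0, "wz": 0}, {"dx": -0.25, "dy": 0, "dz": 0, "wx": 0, "wy": 0, "wz": 0}, {"dx": -0.25, "dy": 0, "dz": -0.2, "wx": 0, "wy": 0, "wz": 0}, {"dx": -0.25, "dy": 0, "dz": -0.4, "wx": 0, "wy": 0, "wz": 0}, {"dx": -0.25, "dy": 0.0, "dz": -0.6, "wx": 0, "wy": 0, "wz": 0}]'

```text
clock: 14.55
position: [0.4732, 0.0382, 0.4516]
tool_rot: [3.142, 0.002, 0.138]
ft_force: [2.2, -0.2, 0.2]
opening: 0.007
grasp_force: 0.0
```

Call:
step_arm --plan '[{"dx": 0, "dy": 0.2, "dz": 0, "wx": 0, "wy": 0, "wz": 0}, {"dx": 0, "dy": 0.4, "dz": 0, "wx": 0, "wy": 0, "wz": 0}, {"dx": 0, "dy": 0.6, "dz": 0, "wx": 0, "wy": 0, "wz": 0}, {"dx": 0, "dy": 0.7, "dz": 0, "wx": 0, "wy": 0, "wz": 0}, {"dx": 0, "dy": 0.7, "dz": 0, "wx": 0, "wy": 0, "wz": 0}]'

```text
clock: 14.97
position: [0.4935, -0.1059, 0.4504]
tool_rot: [3.139, 0.0, 0.129]
ft_force: [0.5, 0.3, 0.1]
opening: 0.005
grasp_force: 0.0
```

```bash
python3 st.py; python3 look.py 5; python3 stay.py
```

```text
14.9667 [ 0.4935 -0.1059  0.4504] [3.1393 0.0001 0.1292] [0.5353 0.2965 0.0639] [-0.0334 -0.0277  0.0112] 0.005348463358567364 0.0 [ 0.3615  0.2239 -0.3114  1.7718  0.0768  1.1571 -1.4151]
[ 0.4935 -0.1063  0.2868] 0.3125952398315711 theta 0.6798732031859107 0.020567910544096523
stay_pivot top [256.4 184. ] 0.59 [0.5456 0.0558 0.0071]
stay_grip side [250.1 190.5] 0.55 [0.4855 0.2041 0.2329]
stay_grip top [258.5 182.5] 0.56 [0.5296 0.0459 0.1247]
  tri [0.5241 0.0437 0.1261] 0.00654311025516307
stay side [269.2 226.4] 0.45 [0.4489 0.1328 0.0717]
stay top [259.2 188.7] 0.4 [0.5159 0.0426 0.0587]
  tri [0.4948 0.042  0.0048] 0.06383177850318875
hinge_line side [273.3 219.1] 0.68 [0.4352 0.1499 0.1106]
hinge_line top [234.6 205.7] 0.69 [0.4449 0.1302 0.0832]
  tri [0.4408 0.1305 0.0961] 0.0067683145038095836
handle_bar top [203.4 199.3] 0.68 [0.4352 0.2153 0.297 ]
z 0.066 16 x -0.002227519836386804 y -0.04220978633367063 -0.10669118190575956 0.10596170386009016
z 0.078 55 x -0.0029026304392743554 y -0.007735450078637165 -0.11395879463930238 0.10587921123345924
z 0.090 6 x 2.9720316039088
[... 163 characters left out ...]
38285626
z 0.114 6 x -0.0022319257650144906 y -0.07742629400999873 -0.08086397632255321 -0.07471127806809279
z 0.126 2 x 0.0024227285660039285 y -0.07788893806444033 -0.0790892285989318 -0.07668864752994886
z 0.138 4 x -0.0006088415869432218 y -0.0788070341260797 -0.0801457553199933 -0.07744145187151355
z 0.150 4 x -0.002082594425600302 y -0.0819026501418746 -0.08464104329416774 -0.078723113481785
z 0.162 5 x -0.0019022214145153846 y -0.08265769131543754 -0.08662596159249264 -0.07914780455794038
z 0.174 11 x -0.0007566166098813356 y -0.08820498624668081 -0.09382980211520515 -0.08302601850600977
z 0.186 2 x -0.0015773506095110826 y -0.08933680671158503 -0.08979304510264528 -0.0888805683205248
```

View pics/c5.png

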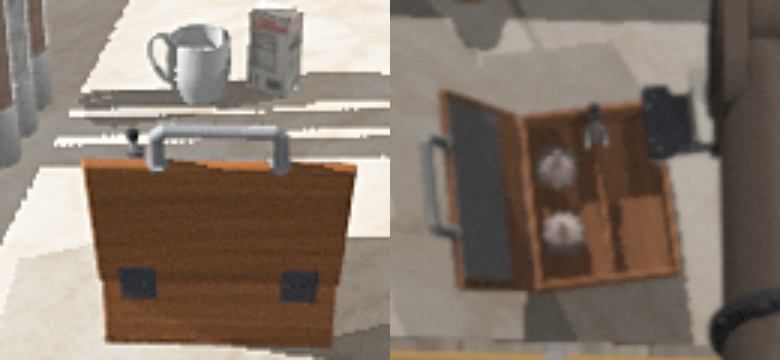

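Run:
```python
from h import *
print(move([0.4287,0.2105,0.52],R.from_euler("xyz",[np.pi,0,0.136])))
```

```text
(array([-0.109, -1.583, -0.348]), array([0.   , 0.   , 0.002]))
```

Call:
step_arm --fingers -0.2 --plan '[{"dx": 0, "dy": 0, "dz": -0.2, "wx": 0, "wy": 0, "wz": 0}, {"dx": 0, "dy": -0.2, "dz": -0.35, "wx": 0, "wy": 0, "wz": 0}, {"dx": -0.05, "dy": -0.4, "dz": -0.35, "wx": 0, "wy": 0, "wz": 0}, {"dx": -0.05, "dy": -0.6, "dz": -0.35, "wx": 0, "wy": 0, "wz": 0}, {"dx": -0.1, "dy": -0.8, "dz": -0.35, "wx": 0, "wy": 0, "wz": 0}]'

```text
clock: 16.03
position: [0.4533, 0.0534, 0.5211]
tool_rot: [-3.141, -0.002, 0.136]
ft_force: [1.8, 1.2, -0.5]
opening: 0.315
grasp_force: 0.0
```

Call:
step_arm --plan '[{"dx": 0, "dy": -0.2, "dz": 0, "wx": 0, "wy": 0, "wz": 0}, {"dx": 0, "dy": -0.4, "dz": 0, "wx": 0, "wy": 0, "wz": 0}, {"dx": 0, "dy": -0.6, "dz": 0, "wx": 0, "wy": 0, "wz": 0}, {"dx": 0, "dy": -0.78, "dz": 0, "wx": 0, "wy": 0, "wz": 0}, {"dx": 0, "dy": -0.78, "dz": 0, "wx": 0, "wy": 0, "wz": 0}]'

```text
clock: 16.45
position: [0.4296, 0.2132, 0.5208]
tool_rot: [-3.138, -0.0, 0.147]
ft_force: [-0.2, -0.6, -0.3]
opening: 0.398
grasp_force: 0.0
```

```bash
python3 st.py
python3 - <<'E'
from h import *
print(move([0.4287,0.2105,0.456],R.from_euler("xyz",[np.pi,0,0.136])))
E
```

```text
16.45 [0.4296 0.2132 0.5208] [-3.1376 -0.0004  0.1466] [-0.1865 -0.5758 -0.2696] [0.0004 0.0819 0.0097] 0.39826204740009613 0.0 [-0.0736  0.1646 -0.5746  1.6874  0.0888  1.3144 -2.0885]
[0.4295 0.2138 0.3572] 0.28576993299059794 theta 1.8586340927556249 0.0006767220045681856
(array([-0.006,  0.014,  0.324]), array([-0.005, -0.   ,  0.014]))
```

Call:
step_arm --plan '[{"dx": 0, "dy": 0, "dz": 0.05, "wx": 0, "wy": 0, "wz": 0}, {"dx": 0, "dy": 0, "dz": 0.15, "wx": 0, "wy": 0, "wz": 0}, {"dx": 0, "dy": 0, "dz": 0.25, "wx": 0, "wy": 0, "wz": 0}, {"dx": 0, "dy": 0, "dz": 0.32, "wx": 0, "wy": 0, "wz": 0}, {"dx": 0, "dy": 0, "dz": 0.32, "wx": 0, "wy": 0, "wz": 0}]'

```text
clock: 16.87
position: [0.4319, 0.204, 0.4529]
tool_rot: [3.139, 0.005, 0.135]
ft_force: [-0.4, 0.2, 0.1]
opening: 0.404
grasp_force: 0.0
```

Call:
step_arm --fingers -1 --plan '[{"dx": 0, "dy": 0, "dz": 0, "wx": 0, "wy": 0, "wz": 0}, {"dx": 0, "dy": 0, "dz": 0, "wx": 0, "wy": 0, "wz": 0}, {"dx": 0, "dy": 0, "dz": 0, "wx": 0, "wy": 0, "wz": 0}, {"dx": 0, "dy": 0, "dz": 0, "wx": 0, "wy": 0, "wz": 0}, {"dx": 0, "dy": 0, "dz": 0, "wx": 0, "wy": 0, "wz": 0}]'

```text
clock: 17.28
position: [0.4323, 0.2065, 0.4572]
tool_rot: [-3.141, -0.002, 0.137]
ft_force: [-0.5, 1.8, 2.5]
opening: 0.12
grasp_force: 30.0
```

```bash
python3 st.py
python3 - <<'E'
from h import *
th=[1.93,1.87,1.79,1.7,1.6,1.5, 1.4,1.3,1.2,1.12,1.05]
for k in range(0,10,5):
    for j in range(1,6):
        d=bar(th[k+j])-bar(th[k]); print(th[k+j],"dy %.3f dz %.3f"%(-d@E/.2,-d[2]/.2))
E
```

```text
17.2833 [0.4323 0.2065 0.4572] [-3.1408 -0.0018  0.137 ] [-0.5269  1.7589  2.461 ] [0.3731 0.0578 0.0247] 0.12025029349979635 30.00070184469223 [-0.0757  0.2046 -0.5671  1.8003  0.1191  1.1687 -2.1137]
[0.4326 0.2067 0.2936] 0.22332277538947692 theta 1.9133853921959811 0.0027786666828049237
1.87 dy 0.063 dz -0.023
1.79 dy 0.150 dz -0.048
1.7 dy 0.249 dz -0.068
1.6 dy 0.361 dz -0.079
1.5 dy 0.473 dz -0.079
1.4 dy 0.112 dz 0.011
1.3 dy 0.222 dz 0.033
1.2 dy 0.330 dz 0.066
1.12 dy 0.413 dz 0.101
1.05 dy 0.483 dz 0.136
```

Call:
step_arm --plan '[{"dx": 0, "dy": 0.045, "dz": -0.015, "wx": 0, "wy": 0, "wz": 0}, {"dx": 0, "dy": 0.13, "dz": -0.04, "wx": 0, "wy": 0, "wz": 0}, {"dx": 0, "dy": 0.23, "dz": -0.06, "wx": 0, "wy": 0, "wz": 0}, {"dx": 0, "dy": 0.34, "dz": -0.07, "wx": 0, "wy": 0, "wz": 0}, {"dx": 0, "dy": 0.455, "dz": -0.07, "wx": 0, "wy": 0, "wz": 0}]'

```text
clock: 17.7
position: [0.4447, 0.1155, 0.4714]
tool_rot: [-3.141, -0.002, 0.138]
ft_force: [3.7, 2.9, -4.3]
opening: 0.121
grasp_force: 30.0
```

```bash
python3 st.py
```

```text
17.7 [0.4447 0.1155 0.4714] [-3.1409 -0.0021  0.1379] [ 3.7404  2.8867 -4.277 ] [ 0.6702 -0.6669  0.0426] 0.12075081466332456 29.995969533920288 [ 0.0798  0.1499 -0.508   1.82    0.0783  1.1892 -1.8854]
[0.4451 0.1157 0.3078] 0.22317879441079225 theta 1.4941800800231526 0.002732790456274441
```

Call:
step_arm --plan '[{"dx": 0, "dy": 0.11, "dz": 0.01, "wx": 0, "wy": 0, "wz": 0}, {"dx": 0, "dy": 0.22, "dz": 0.035, "wx": 0, "wy": 0, "wz": 0}, {"dx": 0, "dy": 0.33, "dz": 0.065, "wx": 0, "wy": 0, "wz": 0}, {"dx": 0, "dy": 0.41, "dz": 0.1, "wx": 0, "wy": 0, "wz": 0}, {"dx": 0, "dy": 0.48, "dz": 0.135, "wx": 0, "wy": 0, "wz": 0}]'

```text
clock: 18.12
position: [0.458, 0.0192, 0.4435]
tool_rot: [3.141, -0.002, 0.135]
ft_force: [2.1, 1.0, 0.1]
opening: 0.122
grasp_force: 30.0
```

Call:
step_arm --plan '[{"dx": 0, "dy": 0, "dz": 0, "wx": 0, "wy": 0, "wz": 0}, {"dx": 0, "dy": 0, "dz": 0, "wx": 0, "wy": 0, "wz": 0}, {"dx": 0, "dy": 0, "dz": 0, "wx": 0, "wy": 0, "wz": 0}]'

```text
clock: 18.37
position: [0.4579, 0.0204, 0.4441]
tool_rot: [3.141, -0.001, 0.136]
ft_force: [0.0, -3.4, 5.9]
opening: 0.12
grasp_force: 30.0
```

```bash
python3 st.py
python3 - <<'E'
from h import *
th=[1.06,1.03,1.0,.97,.945,.92, .90,.885,.87,.86,.85,.84,.83,.82,.81,.80]
for k in range(0,15,5):
    for j in range(1,6):
        d=bar(th[k+j])-bar(th[k]); print(th[k+j],"dy %.3f dz %.3f"%(-d@E/.2,-d[2]/.2))
E
```

```text
18.3667 [0.4579 0.0204 0.4441] [ 3.1405 -0.0012  0.136 ] [ 0.047  -3.4127  5.9252] [-0.7364 -0.1413 -0.0442] 0.11970016684062204 29.987031519412994 [ 0.2193  0.1616 -0.433   1.8718  0.0763  1.123  -1.6765]
[0.4581 0.0202 0.2805] 0.2236422084682452 theta 1.0419011129431093 0.0027088925359156284
1.03 dy 0.030 dz 0.016
1.0 dy 0.059 dz 0.033
0.97 dy 0.087 dz 0.051
0.945 dy 0.110 dz 0.067
0.92 dy 0.133 dz 0.083
0.9 dy 0.018 dz 0.013
0.885 dy 0.031 dz 0.024
0.87 dy 0.045 dz 0.034
0.86 dy 0.053 dz 0.041
0.85 dy 0.062 dz 0.049
0.84 dy 0.009 dz 0.007
0.83 dy 0.017 dz 0.015
0.82 dy 0.026 dz 0.022
0.81 dy 0.034 dz 0.030
0.8 dy 0.042 dz 0.037
```

Call:
step_arm --plan '[{"dx": 0, "dy": 0.03, "dz": 0.01, "wx": 0, "wy": 0, "wz": 0}, {"dx": 0, "dy": 0.06, "dz": 0.025, "wx": 0, "wy": 0, "wz": 0}, {"dx": 0, "dy": 0.09, "dz": 0.045, "wx": 0, "wy": 0, "wz": 0}, {"dx": 0, "dy": 0.115, "dz": 0.06, "wx": 0, "wy": 0, "wz": 0}, {"dx": 0, "dy": 0.135, "dz": 0.075, "wx": 0, "wy": 0, "wz": 0}]'

```text
clock: 18.78
position: [0.4617, -0.0061, 0.4279]
tool_rot: [-3.141, -0.001, 0.137]
ft_force: [3.6, 1.4, -2.0]
opening: 0.117
grasp_force: 30.0
```

Call:
step_arm --plan '[{"dx": 0, "dy": 0, "dz": 0, "wx": 0, "wy": 0, "wz": 0}, {"dx": 0, "dy": 0, "dz": 0, "wx": 0, "wy": 0, "wz": 0}]'

```text
clock: 18.95
position: [0.4617, -0.0062, 0.4279]
tool_rot: [-3.141, -0.0, 0.137]
ft_force: [5.8, 2.0, -3.1]
opening: 0.12
grasp_force: 30.0
```

```bash
cat >> st.py <<'E'
t=np.arctan2(d[2],-d@E); n=np.cos(t)*-E+np.sin(t)*Z; c=-np.sin(t)*E-np.cos(t)*Z
print("radial",s["ft_force"]@n,"closing",s["ft_force"]@c)
E
python3 st.py
```

```text
18.95 [ 0.4617 -0.0062  0.4279] [-3.1412 -0.0004  0.1366] [ 5.7678  2.0413 -3.0631] [ 0.5669 -0.9326 -0.0106] 0.12028856828294274 29.974410831928253 [ 0.2561  0.1801 -0.4128  1.8914  0.0809  1.0858 -1.6227]
[ 0.4618 -0.0061  0.2643] 0.22449099184884178 theta 0.9029929966664442 0.0027586689485011896
radial -3.191278714007469 closing 0.8549032042286697
```

Call:
step_arm --plan '[{"dx": 0, "dy": 0.01, "dz": 0.01, "wx": 0, "wy": 0, "wz": 0}, {"dx": 0, "dy": 0.02, "dz": 0.02, "wx": 0, "wy": 0, "wz": 0}, {"dx": 0, "dy": 0.03, "dz": 0.03, "wx": 0, "wy": 0, "wz": 0}, {"dx": 0, "dy": 0.03, "dz": 0.03, "wx": 0, "wy": 0, "wz": 0}]'

```text
clock: 19.28
position: [0.4626, -0.0129, 0.4222]
tool_rot: [3.141, -0.001, 0.136]
ft_force: [4.1, -2.5, 1.5]
opening: 0.122
grasp_force: 30.0
```

```bash
python3 st.py | tail -2
```

```text
[ 0.4627 -0.013   0.2586] 0.22430790578079263 theta 0.862812461897924 0.002700183267651717
radial 3.0462455667590516 closing 1.3874529486528304
```

Call:
step_arm --plan '[{"dx": 0, "dy": 0.01, "dz": 0.0, "wx": 0, "wy": 0, "wz": 0}, {"dx": 0, "dy": 0.015, "dz": 0.01, "wx": 0, "wy": 0, "wz": 0}, {"dx": 0, "dy": 0.015, "dz": 0.01, "wx": 0, "wy": 0, "wz": 0}]'

```text
clock: 19.53
position: [0.4629, -0.0153, 0.4202]
tool_rot: [3.141, -0.001, 0.136]
ft_force: [4.8, -1.2, 1.5]
opening: 0.121
grasp_force: 30.0
```

```bash
python3 st.py | tail -2
```

```text
[ 0.463  -0.0154  0.2566] 0.2243213826302454 theta 0.8487517317657083 0.002639904968867308
radial 2.3666397199772335 closing 0.4472936038550732
```

Call:
step_arm --plan '[{"dx": 0, "dy": 0.005, "dz": 0.005, "wx": 0, "wy": 0, "wz": 0}, {"dx": 0, "dy": 0.01, "dz": 0.01, "wx": 0, "wy": 0, "wz": 0}, {"dx": 0, "dy": 0.01, "dz": 0.01, "wx": 0, "wy": 0, "wz": 0}]'

```text
clock: 19.78
position: [0.463, -0.0168, 0.4188]
tool_rot: [3.141, -0.001, 0.137]
ft_force: [1.3, 0.1, 7.6]
opening: 0.119
grasp_force: 30.0
```

```bash
python3 st.py | tail -2
```

```text
[ 0.4632 -0.0168  0.2552] 0.22420730770902197 theta 0.8402244790286191 0.002683731323508707
radial 5.840837832777102 closing -4.910637524628541
```

Call:
step_arm --plan '[{"dx": 0, "dy": 0.005, "dz": 0.005, "wx": 0, "wy": 0, "wz": 0}, {"dx": 0, "dy": 0.01, "dz": 0.005, "wx": 0, "wy": 0, "wz": 0}, {"dx": 0, "dy": 0.01, "dz": 0.005, "wx": 0, "wy": 0, "wz": 0}]'

```text
clock: 20.03
position: [0.4632, -0.0177, 0.4183]
tool_rot: [-3.14, -0.001, 0.138]
ft_force: [-0.1, 3.7, 13.2]
opening: 0.121
grasp_force: 30.0
```

```bash
python3 st.py | tail -2
```

```text
[ 0.4634 -0.0174  0.2547] 0.224249250638101 theta 0.8364468748857817 0.0027505164298015274
radial 7.532402868764137 closing -11.4217524365717
```

Contact is felt: the closing force went from +1 to −11 N at about 0.84 rad. I'll ease the pressure off before letting go.

Call:
step_arm --plan '[{"dx": 0, "dy": -0.005, "dz": -0.015, "wx": 0, "wy": 0, "wz": 0}, {"dx": 0, "dy": -0.01, "dz": -0.02, "wx": 0, "wy": 0, "wz": 0}, {"dx": 0, "dy": -0.01, "dz": -0.02, "wx": 0, "wy": 0, "wz": 0}]'

```text
clock: 20.28
position: [0.4628, -0.0151, 0.4208]
tool_rot: [-3.139, -0.0, 0.139]
ft_force: [6.6, 5.6, -6.5]
opening: 0.118
grasp_force: 30.0
```

```bash
python3 st.py | tail -2; python3 look.py 6
```

```text
[ 0.4628 -0.0148  0.2572] 0.2243672355262736 theta 0.8528116845416825 0.002536645501701151
radial -7.974006248922702 closing 0.6545932133111506
stay side [275.3 220.9] 0.3 [0.4325 0.1305 0.0898]
hinge_line side [274.  221.1] 0.6 [0.4352 0.1312 0.0899]
hinge_line top [235.7 205.1] 0.66 [0.4452 0.1246 0.108 ]
  tri [0.4418 0.1271 0.0871] 0.011896377905968964
handle_bar side [276.5 145. ] 0.56 [0.452  0.0051 0.2614]
handle_bar top [272.9 193.4] 0.9 [0.3891 0.0034 0.6951]
  tri [ 0.4587 -0.0067  0.2564] 0.012966261384250038
```

View pics/c6.png

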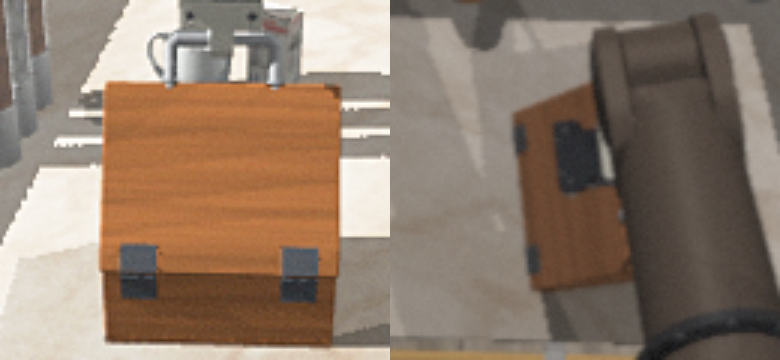

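Call:
step_arm --plan '[{"dx": 0, "dy": 0, "dz": 0.005, "wx": 0, "wy": 0, "wz": 0}, {"dx": 0, "dy": 0, "dz": 0.01, "wx": 0, "wy": 0, "wz": 0}, {"dx": 0, "dy": 0.005, "dz": 0.015, "wx": 0, "wy": 0, "wz": 0}, {"dx": 0, "dy": 0.005, "dz": 0.015, "wx": 0, "wy": 0, "wz": 0}]'

```text
clock: 21.22
position: [0.4631, -0.0171, 0.4188]
tool_rot: [-3.141, -0.001, 0.138]
ft_force: [2.1, 2.2, 7.3]
opening: 0.123
grasp_force: 30.0
```

```bash
python3 st.py | tail -2
```

```text
[ 0.4632 -0.017   0.2552] 0.22427410738394762 theta 0.8394112905941439 0.00267731493801271
radial 4.302794767330796 closing -6.258943017323799
```

Call:
step_arm --plan '[{"dx": 0, "dy": 0, "dz": -0.005, "wx": 0, "wy": 0, "wz": 0}, {"dx": 0, "dy": 0, "dz": -0.005, "wx": 0, "wy": 0, "wz": 0}, {"dx": 0, "dy": 0, "dz": -0.005, "wx": 0, "wy": 0, "wz": 0}]'

```text
clock: 21.47
position: [0.463, -0.0167, 0.4192]
tool_rot: [-3.14, -0.0, 0.138]
ft_force: [4.7, 4.7, 0.5]
opening: 0.118
grasp_force: 30.0
```

```bash
python3 st.py | tail -2
```

```text
[ 0.4631 -0.0165  0.2556] 0.22431868455949813 theta 0.8423905102249333 0.0025829901317766775
radial -2.1817462175804567 closing -3.3823201678975154
```

The lid rests with only about 3 N on it, so I'll let go and rise straight up.

Call:
step_arm --fingers -0.3 --plan '[{"dx": 0, "dy": 0, "dz": 0, "wx": 0, "wy": 0, "wz": 0}, {"dx": 0, "dy": 0, "dz": 0, "wx": 0, "wy": 0, "wz": 0}, {"dx": 0, "dy": 0, "dz": 0, "wx": 0, "wy": 0, "wz": 0}, {"dx": 0, "dy": 0, "dz": 0, "wx": 0, "wy": 0, "wz": 0}]'

```text
clock: 21.8
position: [0.4625, -0.018, 0.4189]
tool_rot: [3.141, 0.002, 0.137]
ft_force: [1.2, 0.5, -0.7]
opening: 0.336
grasp_force: 0.0
```

Call:
step_arm --plan '[{"dx": 0, "dy": 0, "dz": -0.05, "wx": 0, "wy": 0, "wz": 0}, {"dx": 0, "dy": 0, "dz": -0.15, "wx": 0, "wy": 0, "wz": 0}, {"dx": 0, "dy": 0, "dz": -0.3, "wx": 0, "wy": 0, "wz": 0}, {"dx": 0, "dy": 0, "dz": -0.45, "wx": 0, "wy": 0, "wz": 0}, {"dx": 0, "dy": 0, "dz": -0.45, "wx": 0, "wy": 0, "wz": 0}]'

```text
clock: 22.22
position: [0.4638, -0.0173, 0.5153]
tool_rot: [3.14, -0.008, 0.137]
ft_force: [1.4, -1.3, 0.4]
opening: 0.35
grasp_force: 0.0
```

Call:
step_arm --plan '[{"dx": 0, "dy": 0.2, "dz": 0, "wx": 0, "wy": 0, "wz": 0}, {"dx": 0, "dy": 0.4, "dz": 0, "wx": 0, "wy": 0, "wz": 0}, {"dx": 0, "dy": 0.6, "dz": 0, "wx": 0, "wy": 0, "wz": 0}, {"dx": 0, "dy": 0.7, "dz": 0, "wx": 0, "wy": 0, "wz": 0}, {"dx": 0, "dy": 0.7, "dz": 0, "wx": 0, "wy": 0, "wz": 0}]'

```text
clock: 22.63
position: [0.4817, -0.162, 0.5093]
tool_rot: [3.14, 0.001, 0.129]
ft_force: [-0.8, -0.5, -0.7]
opening: 0.348
grasp_force: 0.0
```

```bash
python3 st.py; python3 look.py 7
python3 - <<'E'
from h import *
im,d=capture("side"); P=cloud("side",d); L=P-HINGE; x=L@E; z=L[...,2]
m=(x<-.02)&(x>-.11)&(z>.01)&(z<.2)&(P[...,0]>.38)&(P[...,0]<.53)&(d>0)
print(m.sum(),"lid angle",np.arctan(-np.polyfit(x[m],z[m],1)[0]))
E
```

```text
22.6333 [ 0.4817 -0.162   0.5093] [3.1398 0.001  0.1292] [-0.7979 -0.4747 -0.7189] [ 0.0272 -0.0001  0.055 ] 0.3482344138156111 0.0 [ 0.4555  0.1904 -0.2846  1.6654  0.0574  1.2941 -1.2815]
[ 0.4816 -0.1623  0.3457] 0.3918863658494999 theta 0.7059423256631626 0.001124648216301012
radial -0.20823376877470676 closing 0.7773340060496091
stay_pivot top [257.8 184.5] 0.78 [0.5059 0.0442 0.2054]
stay_grip top [259.8 205.8] 0.46 [0.43   0.0355 0.2046]
stay top [156.2 182.5] 0.28 [0.5182 0.416  0.14  ]
hinge_line side [269.3 218.8] 0.91 [0.4494 0.1308 0.0947]
hinge_line top [235.7 207.3] 0.81 [0.4376 0.1243 0.1095]
  tri [0.444  0.127  0.0922] 0.010358568004145634
handle_bar side [273.7 142.6] 0.62 [ 0.4605 -0.0125  0.2583]
handle_bar top [272.6 195.7] 0.95 [ 0.4981 -0.0125  0.0103]
  tri [ 0.4584 -0.0052  0.2628] 0.0036566750145931724
2556 lid angle 0.8492518925565926
```

View pics/c7.png

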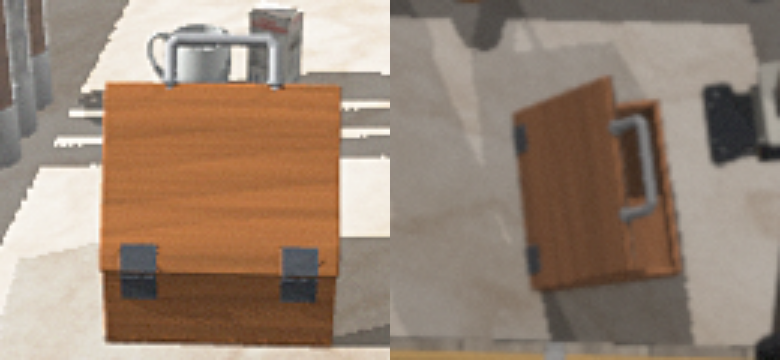

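The lid stands propped at about 0.85 rad, the bystanders are untouched and the gripper is clear (right view about 720,120).

```bash
python3 -c "from plant import *; print(hand_in())"
```

```text
the job is handed in; nothing more can be done
None
```

I handed the job in with the garlic keeper's lid propped open on the steel stay at about 0.85 rad, the stay past upright on its stop, the gripper clear, and the mug, salt box and jar not moved.

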